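# Rack a row of power-supply parts in reverse order

## Robot

A 6-joint arm with a two-finger parallel gripper is mounted at the origin on the work surface. World frame = base frame: x ahead of the robot, y to its left, z up, the work surface at z = 0. Lengths are in mm, angles in rad, forces in N, time in s.
With the tool pointing down it reaches from about 425 to 950 mm from the base axis. Payload 3.5 kg.
Tool frame: the origin (TCP) lies midway between the tips of the shut fingers; the grasp point (between the pads) lies 19 mm behind it (tcp_to_grasp is the z of the grasp point in the tool frame, in mm); z points along the fingers, y is the line along which they close (so a half turn about z gives the same grasp; the last joint's range is limited). The gripper opens to 85 mm and grips with 20 to 120 N. Pads are 22 mm wide; open, the fingers measure 114 mm over their backs; the gripper's body (76 mm by 85 mm) begins 54 mm behind the grasp point. The pads swing forward as they close: fully open they stand 13 mm farther back than shut.
Start: joints at [1.167, 0.286, 1.577, -0, 1.279, -0.15], TCP at [169.445, 653.371, 206.225] pointing down, gripper open.
Joint ranges: [-2.77, 2.77], [-0.9, 2.22], [0.21, 2.48], [-1.53, 4.67], [0.24, 2.81], [-2.84, 2.84]. Speed limits (rad/s): [2.79, 2.79, 3.14, 3.14, 3.14, 3.14].

## Interface

Orientations are given as a unit quaternion [w, x, y, z].
In Python, from cell import * gives the robot as it stands.
- The arm moves only by the tool step_arm, never from a script. Its argument "increments" is text: rows parted by semicolons, each of 7 numbers parted by spaces: the shift along the tool's x, y, z in mm, then the turn, a rotation vector about the tool's x, y, z in rad, then the finger opening in mm, from 0 to 85.4. In form: x y z wx wy wz grip; .... A call has 1 to 20 rows; each row shifts and turns the commanded pose from where the row before left it, along the tool's axes as they then stand; what a row does not reach is not made up. A row lasts 1/12 s, in which the tool goes at most 41.7 mm and 7.16 degrees, less where a joint would pass 70% of its speed; a pose out of reach is approached as far as the arm can. A call with a gripper value outside its range is refused whole. The fingers move at their own pace and stop on an object; the grip force is fixed at half the most. Time passes only in rows, so rows that do not move let the fingers close. It gives the time, the measured TCP pose, the force, the opening and the grip force at its end, in the units of the state.
- observe(): the state, without advancing time (a new reading comes with each control period).
- capture(name): name is "scene" or "top"; returns the picture (480x640x3 uint8, red, green, blue); there is no depth.
- calibration(name): a dict with "camera_matrix" (3x3 intrinsics, pixels), "xyz" and "attitude" of the camera in the world. Camera axes: x right, y down, z forward; pixel columns grow to the right and rows downward; lengths in mm; the calibration is good to about 2 mm. A picture is of the moment at which its call begins. calibration takes no time and is no camera call.
- close_job(): hands the job in; it is judged then, once.
The state is a dict: "time": time; "qpos": joint angles; "joint_velocities": joint speeds; "tau": joint torques, N m; "eef_pos": TCP position; "tcp_rot": TCP orientation; "contact_force": force on the tool from outside, world axes, zero at the start; "wrist_torque": the same for the moment, N m; "width": opening from 0.0 (shut) to 1.0 (fully open); "grasp_force": force on a finger pad.
Only numpy, scipy, OpenCV 4.12 (cv2) and the standard library are available. Lean on these libraries where they do the work, as an engineer would, in place of code of your own. Each camera call takes 0.05 s, during which the arm holds its last target. There are 200 camera calls.

## Task

Move the four parts from the black trays into the empty plywood rack, one part to a bay, in the reverse of the left-to-right order in which they stand now (the leftmost part goes into the rightmost bay, and so on), so that the student on the other side of the bench reads the row in its old order. Set each part down upright in the middle of its bay, flat on the floor, without dropping it or tipping it over, and leave the tools and the lamp beside the work alone.

Things in the scene. Friction and masses are not known exactly. Their poses are not given: they have to be found in the camera images.
- capacitor_center (a point): the large capacitor, an upright grey can with a black top, 36 mm diameter, 80 mm high, with two small round terminals 7 mm high on top; the point is its centre, 40 mm above its underside; z is its axis. about 120 g
- motor_center (a point): the stepper motor, a square block 42 x 42 mm, 48 mm high, dark with bare aluminium ends, with a thin shaft (5 mm diameter, 20 mm long) on a 2 mm boss standing up from its top; the point is the centre of the block, 24 mm above its underside; x and y square to its sides, z up the shaft. about 280 g
- heatsink_center (a point): the aluminium heat sink, 50 x 40 mm (x, y), 50 mm high: a 10 mm base with six upright fins 4 mm thick, which lie in its y-z plane, so the outermost two are its flat +-x faces, 50 mm apart: grip it across these; the point is its centre, 25 mm above its underside. about 160 g
- transformer_center (a point): the transformer, an upright steel core 52 x 22 mm (x, y), 46 mm high, with a copper coil about it 34 x 40 mm that bulges out at +-y, on a thin 30 mm wide foot; grip it across the flat steel ends at +-x, 52 mm apart; the point is its centre, 23 mm above its underside. about 250 g
- tray_capacitor: the small black plastic tray in which the capacitor stands at the start (fixed on the grey board; all four trays are alike). Outside 90 x 82 mm (x, y), floor 3 mm thick, side walls (at +-y) 16 mm high, lips at the front and back (+-x) 8 mm high, all 3 mm thick. Origin at the centre of its underside, 6 mm above the table; z up; axes parallel to the board's. It stays where it is, so it still shows the capacitor's first place after the capacitor is gone
- tray_motor: the small black plastic tray in which the motor stands at the start (fixed on the grey board; all four trays are alike). Outside 90 x 82 mm (x, y), floor 3 mm thick, side walls (at +-y) 16 mm high, lips at the front and back (+-x) 8 mm high, all 3 mm thick. Origin at the centre of its underside, 6 mm above the table; z up; axes parallel to the board's. It stays where it is, so it still shows the motor's first place after the motor is gone
- tray_heatsink: the small black plastic tray in which the heat sink stands at the start (fixed on the grey board; all four trays are alike). Outside 90 x 82 mm (x, y), floor 3 mm thick, side walls (at +-y) 16 mm high, lips at the front and back (+-x) 8 mm high, all 3 mm thick. Origin at the centre of its underside, 6 mm above the table; z up; axes parallel to the board's. It stays where it is, so it still shows the heat sink's first place after the heat sink is gone
- tray_transformer: the small black plastic tray in which the transformer stands at the start (fixed on the grey board; all four trays are alike). Outside 90 x 82 mm (x, y), floor 3 mm thick, side walls (at +-y) 16 mm high, lips at the front and back (+-x) 8 mm high, all 3 mm thick. Origin at the centre of its underside, 6 mm above the table; z up; axes parallel to the board's. It stays where it is, so it still shows the transformer's first place after the transformer is gone
- board: the grey board, 100 x 346 mm (x, y), 6 mm thick, fixed, on which the four black trays stand in a row along its y at y = +126, +42, -42, -126 mm; origin at the centre of its underside, on the table; its y points to the robot's left (within 9 degrees). It stands either in front of or behind the plywood rack
- rack: the empty plywood rack, fixed, with four equal bays in a row along its y, their centres at x = 0, y = +126, +42, -42, -126 mm; outside 90 x 334 mm (x, y), floor 3 mm thick, the walls between the bays and at the ends of the row 16 mm high, lips at the front and back (+-x) 8 mm high, all 3 mm thick, so each bay is about 84 x 80 mm inside. Origin at the centre of its underside, on the table; its y points to the robot's left (within 9 degrees), z up
- multimeter: a yellow multimeter, 150 x 75 x 42 mm, lying on the table beside the work; to be left alone; origin at the centre of its underside
- screwdriver: a screwdriver with an orange handle, 170 mm long, lying on the table beside the work; to be left alone; origin at the underside of its middle
- ring_lamp: a black printed stand, 90 mm across, with an upright ring, 210 mm high in all, beside the work; to be left alone; origin at the centre of its underside

How it is judged:
By the outcome, as a careful person would: the job done as asked, in the order asked, and still so for the second after the job is handed in, with the robot touching nothing.
It also fails if it takes over 109 s, if anything falls off the work surface, if the arm or the gripper's body presses on something with over 40 N, if the wrist force passes 120 N, or if a joint passes its speed limit or range.

## Working session

There is one attempt and no reset: what is moved stays moved. The work goes in short steps, Python scripts to look and compute and a tool call to move; the robot and the scene stay as the last step left them, time stands still between calls to the robot, and variables do not carry over. Pictures are saved under pics/ and viewed, at most 14 in all, crops included, and the job is handed in when it is done.

Besides the shell and the picture viewer there is one more tool, called after "Request:" as name(argument=value, ...) on one line, values as JSON. step_arm: Moves the arm, as the interface text tells. Its arguments: {"type":"object","properties":{"increments":{"type":"string"}},"required":["increments"]}

```bash
mkdir -p pics; python3 - <<'E'
from cell import *
import cv2
for n in("scene","top"):
    cv2.imwrite(f"pics/{n}0.png",capture(n)[:,:,::-1]); c=calibration(n); print(n,c)
print(observe())
E
```

```text
scene {'camera_matrix': array([[570.0770677 ,   0.        , 319.24658191],
       [  0.        , 570.0770677 , 240.17900743],
       [  0.        ,   0.        ,   1.        ]]), 'xyz': array([1401.78735456, -148.41836181,  867.27717726]), 'attitude': array([-0.30987376,  0.69427853,  0.5927182 , -0.2657832 ])}
top {'camera_matrix': array([[581.40279962,   0.        , 331.60537969],
       [  0.        , 581.40279962, 244.58384122],
       [  0.        ,   0.        ,   1.        ]]), 'xyz': array([ 273.51561327,    5.35609134, 1304.17934877]), 'attitude': array([ 0.06311781, -0.69800993,  0.71000646, -0.06847703])}
{'time': 0.1, 'qpos': array([ 1.16698294e+00,  2.87086581e-01,  1.57801769e+00, -9.93924347e-06,
        1.27861758e+00, -1.49969296e-01]), 'joint_velocities': array([-0.00049374, -0.00035153, -0.00361082, -0.00115994, -0.00107945,
        0.00066805]), 'tau': array([ 1.00438971e-03, -4.07296693e+01, -2.93699527e+01, -1.15161429e-04,
        3.46777910e-03,  1.80585198e-05]), 'eef_pos': array([169.20800834, 652.78108479, 204.98622028]), 'tcp_rot': array([-2.86449512e-04,  1.26580055e-01,  9.91955824e-01, -1.02534825e-03]), 'contact_force': array([0.99367523, 0.12591427, 0.09405614]), 'wrist_torque': array([ 0.0102702 , -0.02834366, -0.01343959]), 'grasp_force': 0.0, 'width': 0.9989563415208446}
```

View pics/scene0.png

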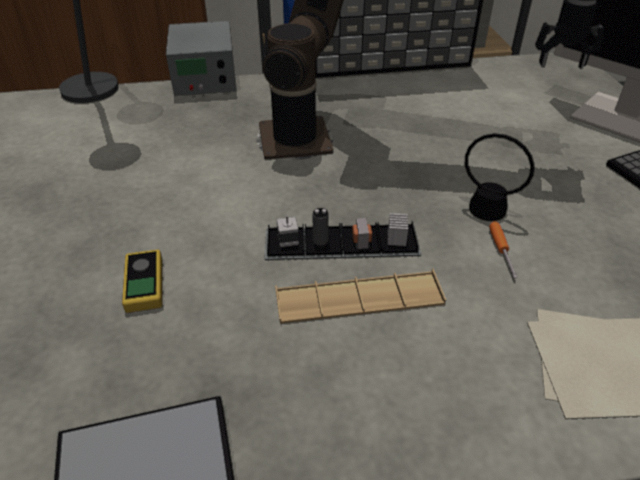

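View pics/top0.png

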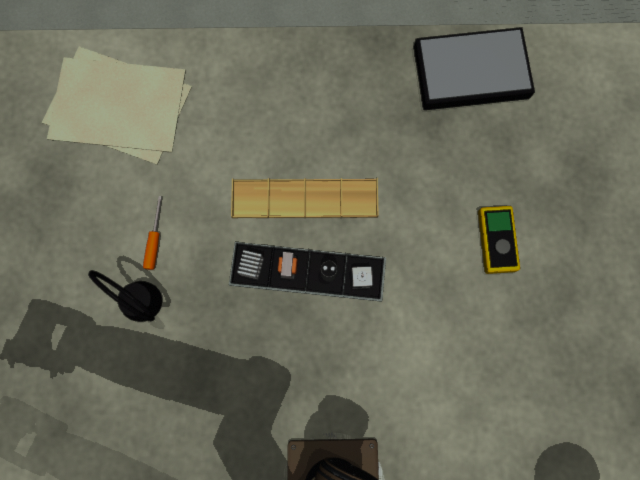

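The top view shows, left to right, the heat sink (250,263), transformer (288,264), capacitor (329,269) and motor (362,277) in the trays. The rack lies beyond them at (305,198). All the parts can be gripped along world x, over the low lips.

```bash
cat > h.py <<'E'
from cell import *
import cv2, numpy as np
from scipy.spatial.transform import Rotation as R
def ray(n,uv,z):
    c=calibration(n);K=c["camera_matrix"];q=c["attitude"]
    M=R.from_quat([q[1],q[2],q[3],q[0]]).as_matrix()
    uv=np.atleast_2d(np.asarray(uv,float))
    d=(M@np.linalg.inv(K)@np.c_[uv,np.ones(len(uv))].T).T
    return (c["xyz"]+d*((z-c["xyz"][2])/d[:,2])[:,None])[:,:2]
def blob(mask,lo=0):
    cs,_=cv2.findContours(mask.astype(np.uint8),cv2.RETR_EXTERNAL,cv2.CHAIN_APPROX_NONE)
    return sorted([c for c in cs if cv2.contourArea(c)>lo],key=cv2.contourArea)[::-1]
def rect(n,c,z):
    p=ray(n,c.reshape(-1,2),z).astype(np.float32)
    return cv2.minAreaRect(p)
E
python3 - <<'E'
from h import *
im=cv2.imread("pics/top0.png")
hsv=cv2.cvtColor(im,cv2.COLOR_BGR2HSV)
x0,y0,x1,y1=222,170,395,308
sub=im[y0:y1,x0:x1];h=hsv[y0:y1,x0:x1]
off=np.array([[[x0,y0]]])
tan=(h[...,0]>8)&(h[...,0]<30)&(h[...,1]>90)&(np.arange(y1-y0)[:,None]<56)
c=blob(tan)[0]+off; print("rack",rect("top",c,8))
dark=(h[...,2]<60)&(np.arange(y1-y0)[:,None]>65)
dark=cv2.morphologyEx(dark.astype(np.uint8),cv2.MORPH_CLOSE,np.ones((9,9)))
c=blob(dark)[0]+off; print("board",rect("top",c,14))
lit=(h[...,2]>110)&(np.arange(y1-y0)[:,None]>65)
for z,(a,b) in {57:(352,375),59:(236,264),55:(276,300),96:(318,342)}.items():
    m=lit.copy(); xs=np.arange(x0,x1); m[:,(xs<a)|(xs>b)]=0; m[(np.arange(y0,y1)<244)|(np.arange(y0,y1)>290)]=0
    for c in blob(m,3)[:7]: print(z,(c+off).reshape(-1,2).mean(0),cv2.contourArea(c),rect("top",c+off,z))
cv2.imwrite("pics/crop.png",cv2.resize(im[235:305,225:392],None,fx=4.7,fy=4.7,interpolation=cv2.INTER_CUBIC))
s=cv2.imread("pics/scene0.png")[195:325,255:455]
cv2.imwrite("pics/crops.png",cv2.resize(s,None,fx=4,fy=4,interpolation=cv2.INTER_CUBIC))
E
```

```text
rack ((629.4763793945312, 53.85576629638672), (338.0414123535156, 92.89418029785156), 89.09765625)
board ((459.6407775878906, 49.411376953125), (335.6783447265625, 93.0013656616211), 82.98291778564453)
57 [361.64285714 276.04285714] 315.0 ((438.4923095703125, -69.72557067871094), (41.0594596862793, 39.19929122924805), 89.04265594482422)
57 [366.2 248.2] 44.5 ((498.69482421875, -82.16851806640625), (15.269500732421875, 19.927465438842773), 88.4180908203125)
57 [355.94594595 247.56756757] 40.5 ((499.0557556152344, -60.37096405029297), (19.66061782836914, 20.048320770263672), 88.61911010742188)
59 [248.5 265. ] 16.0 ((466.2506103515625, 174.35374450683594), (37.98563766479492, 3.689110517501831), 74.93954467773438)
59 [246.         273.14705882] 16.0 ((448.5572509765625, 179.3759307861328), (36.375144958496094, 3.669753074645996), 74.97254180908203)
59 [251.74285714 252.82857143] 15.5 ((493.0080261230469, 167.94033813476562), (38.13457489013672, 3.7182693481445312), 74.89036560058594)
59 [247.25714286 269.05714286] 15.5 ((457.3177490234375, 176.48997497558594), (37.93696594238281, 3.763
[... 548 characters left out ...]
48977661133), 89.05152130126953)
55 [294.60714286 245.39285714] 30.0 ((507.185546875, 75.95953369140625), (26.253936767578125, 8.888435363769531), 89.05658721923828)
55 [283.07692308 244.92307692] 4.5 ((510.4529724121094, 100.14669036865234), (12.83824348449707, 4.925270080566406), 62.255409240722656)
96 [330.67213115 247.08196721] 141.5 ((493.9725646972656, -2.3513259887695312), (50.7622184753418, 17.179885864257812), 89.05648803710938)
96 [324.75 267.5 ] 5.0 ((452.5394287109375, 8.861230850219727), (4.1984076499938965, 6.363892078399658), 89.13064575195312)
96 [332.14285714 268.14285714] 3.5 ((451.2315368652344, -5.811377048492432), (4.199021339416504, 4.242269992828369), 89.0027847290039)
```

View pics/crop.png

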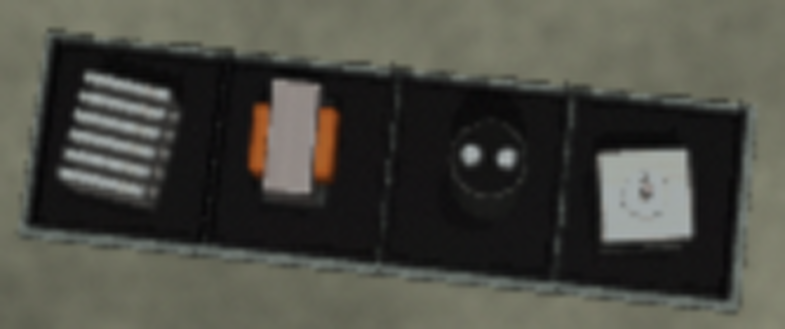

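View pics/crops.png

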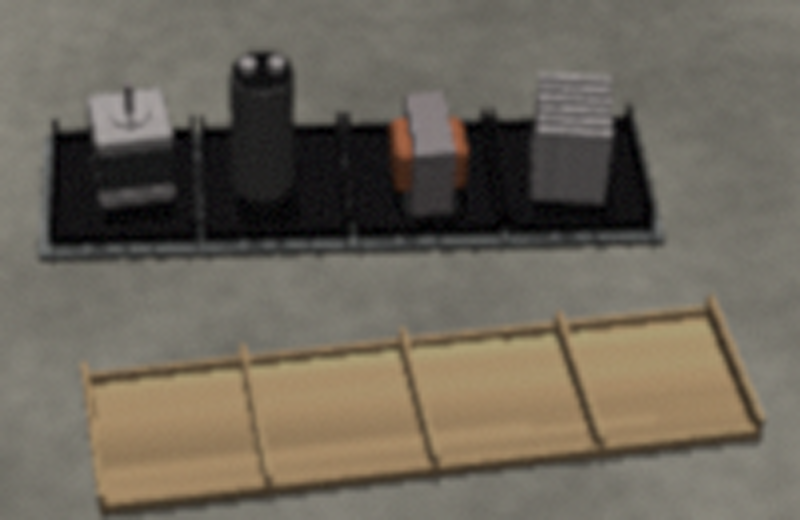

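Request:
step_arm(increments="0 0 -10 0 0 0.1124 85; 0 0 -10 0 0 0.1124 85; 0 0 -10 0 0 0.1124 85; 0 0 -10 0 0 0.1124 85; 0 0 -10 0 0 0.1124 85; 0 0 -10 0 0 0.1124 85; 0 0 -10 0 0 0.1124 85; 0 0 -10 0 0 0.1124 85; 0 0 -10 0 0 0.1124 85; 0 0 -10 0 0 0.1124 85; 0 0 -10 0 0 0.1124 85; 0 0 -10 0 0 0.1124 85; 0 0 -10 0 0 0.1124 85; 0 0 -10 0 0 0.1124 85")

```text
time: 1.27
eef_pos: [169.3, 653.1, 345.9]
tcp_rot: [0.0, 0.793, 0.609, -0.001]
contact_force: [-0.2, -0.0, 0.0]
width: 0.994
grasp_force: 0.0
```

```bash
cat >> h.py <<'E'
def go(x,y,z,th=None):
    "tool-axis increments from the measured pose to x,y,z; turn (about tool z) to put tool y at th deg"
    s=observe();q=s["tcp_rot"];M=R.from_quat([q[1],q[2],q[3],q[0]]).as_matrix()
    a=np.degrees(np.arctan2(M[1,1],M[0,1]))
    d=M.T@(np.array([x,y,z])-s["eef_pos"])
    print("pos",s["eef_pos"].round(1),"ang",a.round(2),"tilt",M[2].round(4),"delta",d.round(1), "turn", None if th is None else np.radians(a-th).round(4),"t",s["time"],"F",s["contact_force"].round(1),"w",round(s["width"]*85.4,1),"g",round(s["grasp_force"],1))
E
python3 - <<'E'
from h import *
im=cv2.imread("pics/top0.png");g=cv2.cvtColor(im,cv2.COLOR_BGR2HSV)
W=np.zeros(im.shape[:2],bool)
def win(a,b,c,d):
    w=W.copy();w[c:d,a:b]=1;return w
m=(g[...,2]>110)&(g[...,1]<70)&win(276,301,250,282)
c=blob(m)[0];print("transf top",rect("top",c,55))
m=(g[...,2]>110)&win(348,378,262,290)
c=blob(m)[0];print("motor top",rect("top",c,57))
# scene view cross-check
s=cv2.imread("pics/scene0.png");h=cv2.cvtColor(s,cv2.COLOR_BGR2HSV)
pts={"cap term a":((317,211),96),"cap term b":((325,211.5),96),"motor topcentre":((287.3,225),57),"transf topcentre":((362.6,225.5),55)}
for k,((u,v),z) in pts.items(): print(k,ray("scene",(u,v),z).round(1))
hs=[(389.5,213.5),(408,213.5),(408,228.5),(388.5,228)]
print("heatsink top corners scene",ray("scene",hs,59).round(1).tolist(),ray("scene",hs,59).mean(0))
m=(h[...,0]>8)&(h[...,0]<25)&(h[...,1]>80); w=W.copy();w[268:325,270:450]=1
c=blob(m&w)[0]; print("rack scene",rect("scene",c,8))
go(470.7,173.4,330,-15)
E
```

```text
transf top ((468.4854431152344, 92.17450714111328), (20.74003791809082, 50.47471237182617), 84.24931335449219)
motor top ((438.4923095703125, -69.72557067871094), (41.0594596862793, 39.19929122924805), 89.04265594482422)
cap term a [[456.   -5.2]]
cap term b [[460.4  11.5]]
motor topcentre [[446.3 -69.9]]
transf topcentre [[471.8  93.7]]
heatsink top corners scene [[445.2, 160.9], [451.8, 201.9], [501.8, 187.9], [493.5, 146.4]] [473.08676971 174.26633187]
rack scene ((631.0886840820312, 55.924705505371094), (337.94085693359375, 99.22164916992188), 89.49475860595703)
pos [169.3 653.1 345.9] ang -15.02 tilt [-1.4e-03 -2.0e-04 -1.0e+00] delta [-385.2  415.4   16.3] turn -0.0003 t 1.2667 F [-0.2 -0.   0. ] w 84.9 g 0.0
```

Request:
step_arm(increments="-19 20.7 0 0 0 0 85; -19 20.7 0 0 0 0 85; -19 20.7 0 0 0 0 85; -19 20.7 0 0 0 0 85; -19 20.7 0 0 0 0 85; -19 20.7 0 0 0 0 85; -19 20.7 0 0 0 0 85; -19 20.7 0 0 0 0 85; -19 20.7 0 0 0 0 85; -19 20.7 0 0 0 0 85; -19 20.7 0 0 0 0 85; -19 20.7 0 0 0 0 85; -19 20.7 0 0 0 0 85; -19 20.7 0 0 0 0 85; -19 20.7 0 0 0 0 85; -19 20.7 0 0 0 0 85; -19 20.7 0 0 0 0 85; -19 20.7 0 0 0 0 85; -19 20.7 0 0 0 0 85; -19 20.7 0 0 0 0 85")

```text
time: 2.93
eef_pos: [473.7, 179.4, 345.7]
tcp_rot: [-0.0, 0.792, 0.611, -0.0]
contact_force: [0.4, 1.8, 0.0]
width: 0.994
grasp_force: 0.0
```

Request:
step_arm(increments="-1 0 24 0 0 0 85; -1 0 24 0 0 0 85; -1 0 24 0 0 0 85; -1 0 24 0 0 0 85; -1 0 24 0 0 0 85; 0 0 24 0 0 0 85; 0 0 24 0 0 0 85; 0 0 24 0 0 0 85; 0 0 24 0 0 0 85; 0 0 0 0 0 0 85; 0 0 0 0 0 0 85")

```text
time: 3.85
eef_pos: [470.8, 175.7, 128.8]
tcp_rot: [-0.001, 0.792, 0.611, -0.002]
contact_force: [0.2, 0.3, 0.1]
width: 0.995
grasp_force: 0.0
```

```bash
python3 - <<'E'
from h import *
go(471.5,174,18,-15)
cv2.imwrite("pics/s1.png",cv2.resize(capture("scene")[100:260,250:450,::-1],None,fx=4,fy=4))
E
```

```text
pos [470.8 175.7 128.8] ang -14.7 tilt [-0.0017 -0.0038 -1.    ] delta [ -1.2   1.5 110.8] turn 0.0052 t 3.85 F [0.2 0.3 0.1] w 84.9 g 0.0
```

View pics/s1.png

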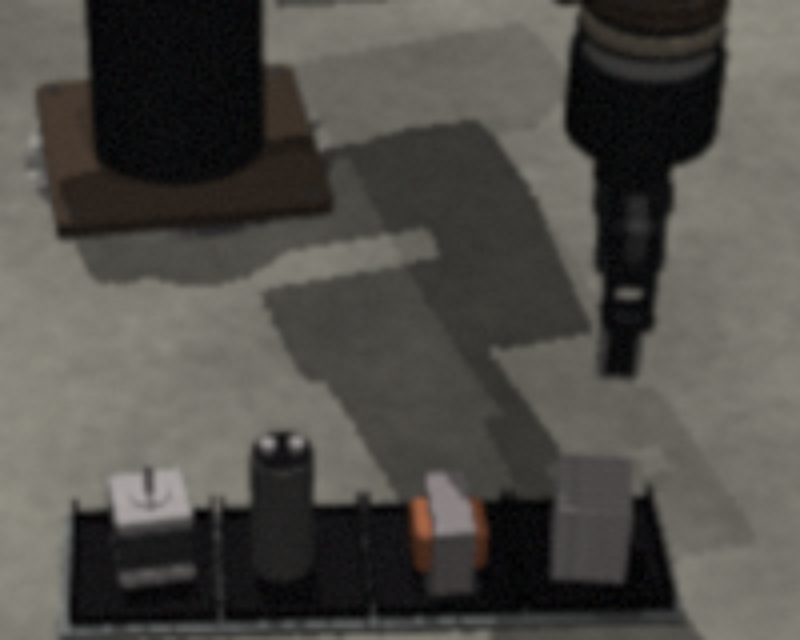

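The gripper hangs over the heat sink, with its finger at crop pixel (620,360) and the heat sink at (592,515). I'll go down and grip.

Request:
step_arm(increments="-1 1 16 0 0 0 85; 0 0 16 0 0 0 85; 0 0 16 0 0 0 85; 0 0 16 0 0 0 85; 0 0 16 0 0 0 85; 0 0 14 0 0 0 85; 0 0 10 0 0 0 85; 0 0 6 0 0 0 85; 0 0 0 0 0 0 85; 0 0 0 0 0 0 40; 0 0 0 0 0 0 40; 0 0 0 0 0 0 40; 0 0 0 0 0 0 40; 0 0 0 0 0 0 40; 0 0 0 0 0 0 40; 0 0 0 0 0 0 40; 0 0 0 0 0 0 40; 0 0 0 0 0 0 40")

```text
time: 5.4
eef_pos: [474.3, 175.0, 21.8]
tcp_rot: [0.001, 0.792, 0.611, 0.001]
contact_force: [1.1, -0.1, 7.3]
width: 0.562
grasp_force: 63.3
```

Request:
step_arm(increments="0 0 -5 0 0 0 40; 0 0 -15 0 0 0 40; 0 0 -20 0 0 0 40; 0 0 -20 0 0 0 40; 0 0 -20 0 0 0 40; 0 0 -20 0 0 0 40; 0 0 -20 0 0 0 40; 0 0 -15 0 0 0 40; 0 0 0 0 0 0 40; 0 0 0 0 0 0 40")

```text
time: 6.23
eef_pos: [472.8, 174.7, 155.3]
tcp_rot: [0.0, 0.792, 0.611, 0.0]
contact_force: [0.4, 0.1, -1.5]
width: 0.563
grasp_force: 62.5
```

```bash
cat >> h.py <<'E'
YAW=-0.7; RC=np.array([630.2,54.9])
def bay(y): 
    a=np.radians(YAW); return RC+y*np.array([-np.sin(a),np.cos(a)])
E
python3 - <<'E'
from h import *
b=bay(-126);print(b,bay(-42),bay(42),bay(126))
go(*b,150,YAW)
E
```

```text
[628.66065789 -71.09059658] [629.68688596  12.90313447] [630.71311404  96.89686553] [631.73934211 180.89059658]
pos [472.8 174.7 155.3] ang -14.7 tilt [ 2.e-04  8.e-04 -1.e+00] delta [-198.2  213.1    5.4] turn -0.2444 t 6.2333 F [ 0.4  0.1 -1.5] w 48.1 g 62.5
```

Request:
step_arm(increments="-7 7.5 0 0 0 0 40; -14.2 15.2 0 0 0 0 40; -14.2 15.2 0 0 0 0 40; -14.2 15.2 0 0 0 0 40; -14.2 15.2 0 0 0 0 40; -14.2 15.2 0 0 0 0 40; -14.2 15.2 0 0 0 0 40; -14.2 15.2 0 0 0 0 40; -14.2 15.2 0 0 0 0 40; -14.2 15.2 0 0 0 0 40; -14.2 15.2 0 0 0 0 40; -14.2 15.2 0 0 0 0 40; -14.2 15.2 0 0 0 0 40; -14.2 15.2 0 0 0 0 40; -7 7.5 0 0 0 0 40; 0 0 0 0 0 -0.0815 40; 0 0 0 0 0 -0.0815 40; 0 0 0 0 0 -0.0815 40; 0 0 0 0 0 0 40; 0 0 0 0 0 0 40")

```text
time: 7.9
eef_pos: [627.3, -71.3, 153.7]
tcp_rot: [-0.001, 0.712, 0.702, -0.001]
contact_force: [0.2, -0.0, -2.3]
width: 0.565
grasp_force: 62.4
```

```bash
python3 - <<'E'
from h import *
go(*bay(-126),14.5,YAW)
E
```

```text
pos [627.3 -71.3 153.7] ang -0.81 tilt [ 7.0e-04 -2.6e-03 -1.0e+00] delta [1.000e-01 1.700e+00 1.392e+02] turn -0.002 t 7.9 F [ 0.2 -0.  -2.3] w 48.3 g 62.4
```

Lower to a few mm above the floor, then check visually from the scene view before releasing.

Request:
step_arm(increments="0 1.2 20 0 0 0 40; 0 0 20 0 0 0 40; 0 0 20 0 0 0 40; 0 0 20 0 0 0 40; 0 0 20 0 0 0 40; 0 0 15 0 0 0 40; 0 0 10 0 0 0 40; 0 0 5 0 0 0 40; 0 0 0 0 0 0 40; 0 0 0 0 0 0 40")

```text
time: 8.73
eef_pos: [629.8, -71.5, 25.7]
tcp_rot: [0.0, 0.712, 0.703, 0.0]
contact_force: [-0.5, 0.6, -1.2]
width: 0.562
grasp_force: 62.5
```

```bash
python3 - <<'E'
from h import *
go(*bay(-126),14.5,YAW)
for n in ("scene",):
  cv2.imwrite("pics/s2.png",cv2.resize(capture(n)[180:330,260:450,::-1],None,fx=4,fy=4))
E
```

```text
pos [629.8 -71.5  25.7] ang -0.72 tilt [-2.e-04  7.e-04 -1.e+00] delta [ 0.4 -1.1 11.2] turn -0.0003 t 8.7333 F [-0.5  0.6 -1.2] w 48.0 g 62.5
```

View pics/s2.png

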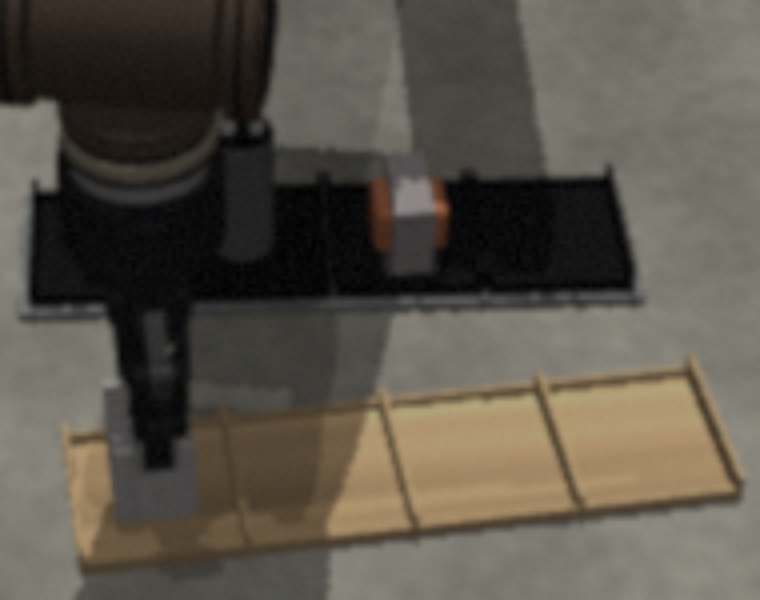

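The heat sink hangs over the far-right bay (crop 155,500), with clearance on all sides. I'll touch down gently.

Request:
step_arm(increments="0 0 3 0 0 0 40; 0 0 2 0 0 0 40; 0 0 2 0 0 0 40; 0 0 1 0 0 0 40; 0 0 0 0 0 0 40; 0 0 0 0 0 0 40")

```text
time: 9.28
eef_pos: [629.3, -71.4, 17.2]
tcp_rot: [-0.0, 0.711, 0.703, -0.0]
contact_force: [0.7, 0.1, -1.9]
width: 0.569
grasp_force: 62.5
```

Request:
step_arm(increments="0 0 1 0 0 0 40; 0 0 1 0 0 0 40; 0 0 0 0 0 0 40; 0 0 0 0 0 0 40")

```text
time: 9.62
eef_pos: [629.6, -71.5, 15.8]
tcp_rot: [0.0, 0.711, 0.703, 0.0]
contact_force: [-2.3, -0.6, 2.1]
width: 0.566
grasp_force: 62.8
```

Request:
step_arm(increments="0 0 1 0 0 0 40; 0 0 0 0 0 0 40; 0 0 0 0 0 0 40")

```text
time: 9.87
eef_pos: [629.6, -71.5, 15.8]
tcp_rot: [0.0, 0.711, 0.703, -0.0]
contact_force: [-3.5, -0.4, 8.3]
width: 0.563
grasp_force: 63.3
```

Contact. Release and lift.

Request:
step_arm(increments="0 0 0 0 0 0 70; 0 0 0 0 0 0 80; 0 0 0 0 0 0 80; 0 0 0 0 0 0 80; 0 0 0 0 0 0 80; 0 0 0 0 0 0 80; 0 0 -6 0 0 0 80; 0 0 -15 0 0 0 80; 0 0 -25 0 0 0 80; 0 0 -25 0 0 0 80; 0 0 -25 0 0 0 80; 0 0 -25 0 0 0 80; 0 0 -15 0 0 0 80; 0 0 0 0 0 0 80")

```text
time: 11.03
eef_pos: [632.3, -72.1, 156.1]
tcp_rot: [0.004, 0.711, 0.703, 0.002]
contact_force: [0.0, 0.1, 0.8]
width: 0.935
grasp_force: 0.0
```

```bash
python3 - <<'E'
from h import *
go(469.8,92.7,150,-5.7)
E
```

```text
pos [632.3 -72.1 156.1] ang -0.69 tilt [-0.0024  0.0093 -1.    ] delta [ 162.9 -164.5    4.1] turn 0.0875 t 11.0333 F [0.  0.1 0.8] w 79.9 g 0.0
```

Request:
step_arm(increments="8 -8 0 0 0 0 85; 16.2 -16.2 0 0 0 0 85; 16.2 -16.2 0 0 0 0 85; 16.2 -16.2 0 0 0 0 85; 16.2 -16.2 0 0 0 0 85; 16.2 -16.2 0 0 0 0 85; 16.2 -16.2 0 0 0 0 85; 16.2 -16.2 0 0 0 0 85; 16.2 -16.2 0 0 0 0 85; 16.2 -16.2 0 0 0 0 85; 8.6 -8.6 0 0 0 0 85; 0 0 0 0 0 0.0875 85; 0 0 10 0 0 0 85; 0 0 10 0 0 0 85; 0 0 10 0 0 0 85; 0 0 0 0 0 0 85; 0 0 0 0 0 0 85")

```text
time: 12.45
eef_pos: [468.0, 92.7, 118.4]
tcp_rot: [-0.001, 0.741, 0.671, -0.001]
contact_force: [-0.1, 0.9, 0.1]
width: 0.995
grasp_force: 0.0
```

```bash
python3 - <<'E'
from h import *
go(469.8,92.7,18,-5.7)
im=capture("scene")[:,:,::-1]; cv2.imwrite("pics/s3.png",cv2.resize(im[160:330,260:450],None,fx=3.5,fy=3.5))
E
```

```text
pos [468.   92.7 118.4] ang -5.71 tilt [-3.0e-04 -3.6e-03 -1.0e+00] delta [  0.3   2.2 100.4] turn -0.0002 t 12.45 F [-0.1  0.9  0.1] w 85.0 g 0.0
```

View pics/s3.png

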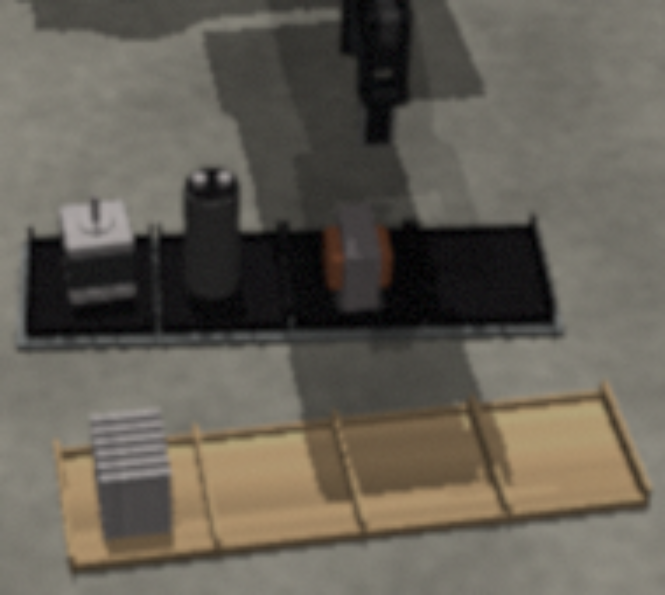

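The heat sink stands upright in the right-hand bay (crop 135,480), and the gripper is over the transformer (360,260). I'll grip it and check the heat sink's centring from the top view.

Request:
step_arm(increments="0 1 16 0 0 0 85; 0 0 16 0 0 0 85; 0 0 16 0 0 0 85; 0 0 16 0 0 0 85; 0 0 14 0 0 0 85; 0 0 10 0 0 0 85; 0 0 8 0 0 0 85; 0 0 4 0 0 0 85; 0 0 0 0 0 0 85; 0 0 0 0 0 0 42; 0 0 0 0 0 0 42; 0 0 0 0 0 0 42; 0 0 0 0 0 0 42; 0 0 0 0 0 0 42; 0 0 0 0 0 0 42; 0 0 0 0 0 0 42; 0 0 0 0 0 0 42; 0 0 0 0 0 0 42")

```text
time: 14.0
eef_pos: [471.2, 92.9, 21.6]
tcp_rot: [0.001, 0.741, 0.671, 0.001]
contact_force: [-1.3, 0.6, 5.5]
width: 0.583
grasp_force: 63.1
```

Request:
step_arm(increments="0 0 -5 0 0 0 42; 0 0 -15 0 0 0 42; 0 0 -20 0 0 0 42; 0 0 -20 0 0 0 42; 0 0 -20 0 0 0 42; 0 0 -20 0 0 0 42; 0 0 -20 0 0 0 42; 0 0 -15 0 0 0 42; 0 0 0 0 0 0 42; 0 0 0 0 0 0 42")

```text
time: 14.83
eef_pos: [469.7, 92.9, 155.1]
tcp_rot: [0.0, 0.741, 0.671, 0.0]
contact_force: [-0.2, -0.9, -3.1]
width: 0.579
grasp_force: 62.9
```

```bash
python3 - <<'E'
from h import *
go(*bay(-42),150,YAW)
im=capture("top")[:,:,::-1].copy();g=cv2.cvtColor(im,cv2.COLOR_BGR2HSV)
m=(g[...,2]>100)&(g[...,1]<60); w=np.zeros_like(m); w[182:216,343:376]=1
c=np.vstack(blob(m&w,1)); print(rect("top",c,53))
cv2.imwrite("pics/t3.png",cv2.resize(im[170:305,222:395],None,fx=4,fy=4,interpolation=cv2.INTER_CUBIC))
E
```

```text
pos [469.7  92.9 155.1] ang -5.71 tilt [-0.e+00  6.e-04 -1.e+00] delta [-63.7 167.1   5.3] turn -0.0874 t 14.8333 F [-0.2 -0.9 -3.1] w 49.4 g 62.9
((623.2445068359375, -72.58094787597656), (37.984214782714844, 41.48530197143555), 88.3084487915039)
```

View pics/t3.png

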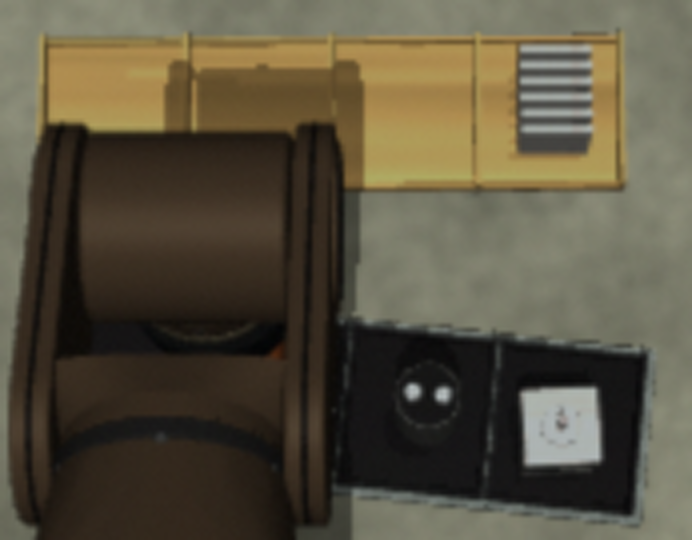

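The heat sink sits in the right bay (fins at crop 518-591, 43-133). The transformer is lifted; carry it to the second bay from the right.

Request:
step_arm(increments="-3 8 0 0 0 0 42; -6.4 16.7 0 0 0 0 42; -6.4 16.7 0 0 0 0 42; -6.4 16.7 0 0 0 0 42; -6.4 16.7 0 0 0 0 42; -6.4 16.7 0 0 0 0 42; -6.4 16.7 0 0 0 0 42; -6.4 16.7 0 0 0 0 42; -6.4 16.7 0 0 0 0 42; -6.4 16.7 0 0 0 0 42; -3 8 0 0 0 -0.0874 42; 0 0 0 0 0 0 42; 0 0 20 0 0 0 42; 0 0 20 0 0 0 42; 0 0 20 0 0 0 42; 0 0 20 0 0 0 42; 0 0 0 0 0 0 42; 0 0 0 0 0 0 42")

```text
time: 16.38
eef_pos: [626.8, 13.4, 72.6]
tcp_rot: [-0.002, 0.712, 0.702, -0.002]
contact_force: [-0.0, 1.0, -2.7]
width: 0.584
grasp_force: 63.2
```

```bash
python3 - <<'E'
from h import *
go(*bay(-42),16,YAW)
print("hs",ray("top",[(360.6,192.1)],53), "walls",ray("top",[(222+477/4,198),(222+620/4,198)],17), "bay",bay(-126))
print("rack fr/back",ray("top",[(360,170+40/4),(360,170+187/4)],8))
E
```

```text
pos [626.8  13.4  72.6] ang -0.76 tilt [ 8.0e-04 -5.8e-03 -1.0e+00] delta [-0.5  3.2 56.5] turn -0.0011 t 16.3833 F [-0.   1.  -2.7] w 49.8 g 63.2
hs [[627.29995284 -72.96654418]] walls [[ 624.21381963  -30.56705636]
 [ 622.90709032 -112.38667652]] bay [628.66065789 -71.09059658]
rack fr/back [[669.07448142 -75.17183717]
 [581.6218439  -72.84043803]]
```

Request:
step_arm(increments="0 0.5 15 0 0 0 42; 0 0 15 0 0 0 42; 0 0 10 0 0 0 42; 0 0 7 0 0 0 42; 0 0 3 0 0 0 42; 0 0 2 0 0 0 42; 0 0 1 0 0 0 42; 0 0 0 0 0 0 42; 0 0 0 0 0 0 42")

```text
time: 17.13
eef_pos: [630.1, 13.0, 23.0]
tcp_rot: [0.001, 0.711, 0.703, 0.0]
contact_force: [-0.3, -0.5, -2.1]
width: 0.582
grasp_force: 63.2
```

Request:
step_arm(increments="0 0 1.5 0 0 0 42; 0 0 1 0 0 0 42; 0 0 0 0 0 0 42; 0 0 0 0 0 0 42")

```text
time: 17.47
eef_pos: [629.5, 13.0, 19.7]
tcp_rot: [-0.0, 0.711, 0.703, -0.0]
contact_force: [0.6, -0.2, -2.5]
width: 0.579
grasp_force: 63.2
```

Request:
step_arm(increments="0 0 1 0 0 0 42; 0 0 0 0 0 0 42; 0 0 0 0 0 0 42")

```text
time: 17.72
eef_pos: [629.5, 13.1, 18.6]
tcp_rot: [-0.0, 0.711, 0.703, -0.0]
contact_force: [0.1, -0.2, -2.5]
width: 0.584
grasp_force: 63.2
```

Request:
step_arm(increments="0 0 1 0 0 0 42; 0 0 0.7 0 0 0 42; 0 0 0 0 0 0 42; 0 0 0 0 0 0 42")

```text
time: 18.05
eef_pos: [629.4, 13.1, 16.9]
tcp_rot: [-0.0, 0.711, 0.703, -0.0]
contact_force: [0.2, 0.5, -1.8]
width: 0.58
grasp_force: 63.2
```

Request:
step_arm(increments="0 0 1 0 0 0 42; 0 0 0 0 0 0 42; 0 0 0 0 0 0 42")

```text
time: 18.3
eef_pos: [629.5, 13.1, 15.9]
tcp_rot: [-0.0, 0.711, 0.703, -0.0]
contact_force: [-0.7, -0.2, -2.4]
width: 0.583
grasp_force: 63.2
```

Request:
step_arm(increments="0 0 0.8 0 0 0 42; 0 0 0 0 0 0 42; 0 0 0 0 0 0 42")

```text
time: 18.55
eef_pos: [629.6, 13.1, 15.8]
tcp_rot: [-0.0, 0.711, 0.703, -0.0]
contact_force: [-2.4, 0.9, 0.9]
width: 0.579
grasp_force: 63.6
```

Touched down. Release, lift and go to the capacitor.

Request:
step_arm(increments="0 0 0 0 0 0 70; 0 0 0 0 0 0 80; 0 0 0 0 0 0 80; 0 0 0 0 0 0 80; 0 0 0 0 0 0 80; 0 0 0 0 0 0 80; 0 0 -6 0 0 0 80; 0 0 -15 0 0 0 80; 0 0 -25 0 0 0 80; 0 0 -25 0 0 0 80; 0 0 -25 0 0 0 80; 0 0 -25 0 0 0 80; 0 0 -20 0 0 0 80; 0 0 -10 0 0 0 85; 0 0 0 0 0 0 85; 0 0 0 0 0 0 85")

```text
time: 19.88
eef_pos: [629.5, 13.1, 166.3]
tcp_rot: [0.0, 0.711, 0.703, 0.0]
contact_force: [0.4, -0.9, -0.2]
width: 0.994
grasp_force: 0.0
```

```bash
python3 - <<'E'
from h import *
go(455,2,165,YAW)
E
```

```text
pos [629.5  13.1 166.3] ang -0.7 tilt [-1.e-04  5.e-04 -1.e+00] delta [ -13.2 -174.4    1.2] turn 0.0001 t 19.8833 F [ 0.4 -0.9 -0.2] w 84.9 g 0.0
```

Request:
step_arm(increments="-1 -8 0 0 0 0 85; -1.2 -16 0 0 0 0 85; -1.2 -16 0 0 0 0 85; -1.2 -16 0 0 0 0 85; -1.2 -16 0 0 0 0 85; -1.2 -16 0 0 0 0 85; -1.2 -16 0 0 0 0 85; -1.2 -16 0 0 0 0 85; -1.2 -16 0 0 0 0 85; -1.2 -16 0 0 0 0 85; -1.2 -16 0 0 0 0 85; -1 -6 0 0 0 0 85; 0 0 0 0 0 0 85; 0 0 0 0 0 0 85; 0 0 0 0 0 0 85")

```text
time: 21.13
eef_pos: [455.7, 1.1, 165.9]
tcp_rot: [-0.0, 0.711, 0.703, -0.0]
contact_force: [0.4, 0.6, -0.7]
width: 0.997
grasp_force: 0.0
```

```bash
python3 - <<'E'
from h import *
go(455,2,38,YAW)
im=capture("scene")[:,:,::-1]; cv2.imwrite("pics/s4.png",cv2.resize(im[160:330,260:450],None,fx=3.5,fy=3.5))
E
```

```text
pos [455.7   1.1 165.9] ang -0.71 tilt [ 1.e-04 -2.e-04 -1.e+00] delta [  0.9  -0.7 127.9] turn -0.0002 t 21.1333 F [ 0.4  0.6 -0.7] w 85.1 g 0.0
```

View pics/s4.png

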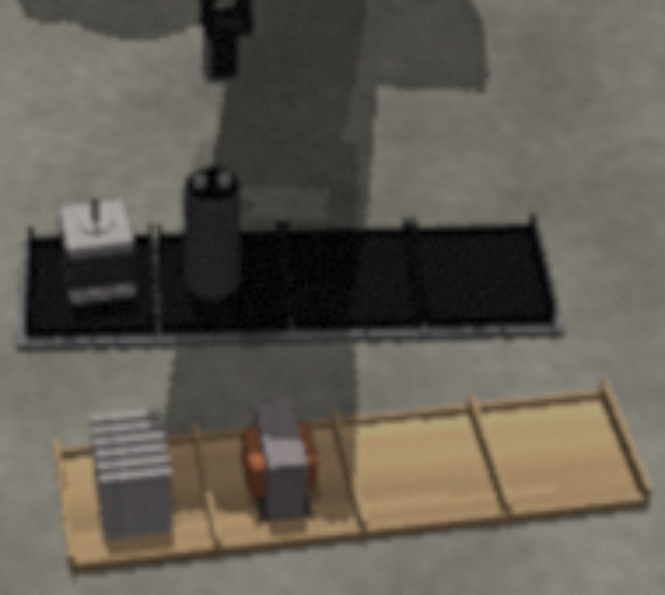

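The transformer stands upright in its bay (crop 280,470), and the gripper is above the capacitor (212,235). Descend and grip.

Request:
step_arm(increments="0 0 16 0 0 0 85; 0 0 16 0 0 0 85; 0 0 16 0 0 0 85; 0 0 16 0 0 0 85; 0 0 16 0 0 0 85; 0 0 16 0 0 0 85; 0 0 14 0 0 0 85; 0 0 10 0 0 0 85; 0 0 6 0 0 0 85; 0 0 2 0 0 0 85; 0 0 0 0 0 0 85; 0 0 0 0 0 0 85")

```text
time: 22.18
eef_pos: [456.2, 1.0, 38.9]
tcp_rot: [0.001, 0.711, 0.703, 0.0]
contact_force: [-0.2, 0.7, 0.6]
width: 0.994
grasp_force: 0.0
```

Request:
step_arm(increments="0 0 0 0 0 0 60; 0 0 0 0 0 0 50; 0 0 0 0 0 0 45; 0 0 0 0 0 0 40; 0 0 0 0 0 0 35; 0 0 0 0 0 0 28; 0 0 0 0 0 0 28; 0 0 0 0 0 0 28; 0 0 0 0 0 0 28; 0 0 0 0 0 0 28; 0 0 0 0 0 0 28")

```text
time: 23.1
eef_pos: [455.4, 1.1, 38.8]
tcp_rot: [-0.0, 0.711, 0.703, -0.0]
contact_force: [-2.9, -0.5, 6.8]
width: 0.401
grasp_force: 59.4
```

Request:
step_arm(increments="0 0 -5 0 0 0 28; 0 0 -15 0 0 0 28; 0 0 -20 0 0 0 28; 0 0 -20 0 0 0 28; 0 0 -20 0 0 0 28; 0 0 -20 0 0 0 28; 0 0 -20 0 0 0 28; 0 0 -10 0 0 0 28; 0 0 0 0 0 0 28; 0 0 0 0 0 0 28")

```text
time: 23.93
eef_pos: [455.3, 1.2, 167.9]
tcp_rot: [0.0, 0.711, 0.703, 0.0]
contact_force: [0.5, -0.1, -1.5]
width: 0.403
grasp_force: 59.7
```

```bash
python3 - <<'E'
from h import *
go(*bay(42),34,YAW)
E
```

```text
pos [455.3   1.2 167.9] ang -0.7 tilt [-0.e+00  4.e-04 -1.e+00] delta [ 97.9 174.1 134. ] turn -0.0001 t 23.9333 F [ 0.5 -0.1 -1.5] w 34.5 g 59.7
```

Request:
step_arm(increments="5 9 0 0 0 0 28; 9.8 17.4 0 0 0 0 28; 9.8 17.4 0 0 0 0 28; 9.8 17.4 0 0 0 0 28; 9.8 17.4 0 0 0 0 28; 9.8 17.4 0 0 0 0 28; 9.8 17.4 0 0 0 0 28; 9.8 17.4 0 0 0 0 28; 9.8 17.4 0 0 0 0 28; 9.8 17.4 0 0 0 0 28; 5 9 0 0 0 0 28; 0 0 0 0 0 0 28; 0 0 20 0 0 0 28; 0 0 20 0 0 0 28; 0 0 20 0 0 0 28; 0 0 20 0 0 0 28; 0 0 20 0 0 0 28; 0 0 10 0 0 0 28; 0 0 0 0 0 0 28; 0 0 0 0 0 0 28")

```text
time: 25.6
eef_pos: [630.4, 97.1, 57.6]
tcp_rot: [-0.001, 0.711, 0.703, -0.001]
contact_force: [0.5, 0.2, -0.8]
width: 0.401
grasp_force: 59.9
```

Request:
step_arm(increments="0 0 10 0 0 0 28; 0 0 6 0 0 0 28; 0 0 4 0 0 0 28; 0 0 0 0 0 0 28; 0 0 0 0 0 0 28; 0 0 0 0 0 0 28")

```text
time: 26.1
eef_pos: [631.5, 97.3, 38.6]
tcp_rot: [0.0, 0.711, 0.703, 0.0]
contact_force: [0.1, 0.2, -1.2]
width: 0.403
grasp_force: 59.9
```

```bash
python3 - <<'E'
from h import *
go(*bay(42),33,YAW)
E
```

```text
pos [631.5  97.3  38.6] ang -0.7 tilt [-0.e+00  6.e-04 -1.e+00] delta [-0.4 -0.7  5.6] turn 0.0001 t 26.1 F [ 0.1  0.2 -1.2] w 34.4 g 59.9
```

Request:
step_arm(increments="0 -1 1.5 0 0 0 28; 0 0 1.5 0 0 0 28; 0 0 1 0 0 0 28; 0 0 0 0 0 0 28; 0 0 0 0 0 0 28")

```text
time: 26.52
eef_pos: [630.1, 97.3, 34.1]
tcp_rot: [-0.0, 0.711, 0.703, -0.0]
contact_force: [-0.8, 0.6, -1.2]
width: 0.404
grasp_force: 59.9
```

Request:
step_arm(increments="0 0 1 0 0 0 28; 0 0 0 0 0 0 28; 0 0 0 0 0 0 28")

```text
time: 26.77
eef_pos: [630.1, 97.2, 33.2]
tcp_rot: [-0.0, 0.711, 0.703, -0.0]
contact_force: [0.3, 0.7, -1.5]
width: 0.405
grasp_force: 59.9
```

Request:
step_arm(increments="0 0 1 0 0 0 28; 0 0 0 0 0 0 28; 0 0 0 0 0 0 28")

```text
time: 27.02
eef_pos: [630.3, 97.3, 32.9]
tcp_rot: [0.0, 0.711, 0.703, 0.0]
contact_force: [-2.6, -0.2, 2.5]
width: 0.401
grasp_force: 60.0
```

Request:
step_arm(increments="0 0 0 0 0 0 40; 0 0 0 0 0 0 55; 0 0 0 0 0 0 70; 0 0 0 0 0 0 85; 0 0 0 0 0 0 85; 0 0 0 0 0 0 85; 0 0 0 0 0 0 85; 0 0 -6 0 0 0 85; 0 0 -15 0 0 0 85; 0 0 -25 0 0 0 85; 0 0 -25 0 0 0 85; 0 0 -25 0 0 0 85; 0 0 -20 0 0 0 85; 0 0 -15 0 0 0 85; 0 0 0 0 0 0 85; 0 0 0 0 0 0 85")

```text
time: 28.35
eef_pos: [630.8, 97.3, 164.6]
tcp_rot: [0.001, 0.711, 0.703, 0.001]
contact_force: [-0.1, 0.6, -0.8]
width: 0.996
grasp_force: 0.0
```

```bash
python3 - <<'E'
from h import *
go(442,-69.7,165,1.5)
im=capture("scene")[:,:,::-1]; cv2.imwrite("pics/s5.png",cv2.resize(im[160:330,260:450],None,fx=3.5,fy=3.5))
E
```

```text
pos [630.8  97.3 164.6] ang -0.7 tilt [ 0.      0.0027 -1.    ] delta [-169.2 -186.8   -0.9] turn -0.0384 t 28.35 F [-0.1  0.6 -0.8] w 85.1 g 0.0
```

View pics/s5.png

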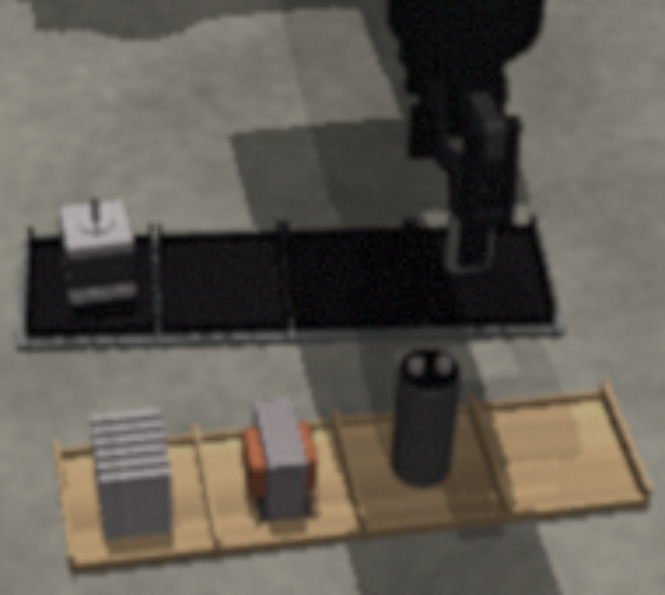

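The capacitor stands upright in the third bay (crop 425,420). Now the motor.

Request:
step_arm(increments="-7 -7.8 0 0 0 0 85; -14.1 -15.6 0 0 0 0 85; -14.1 -15.6 0 0 0 0 85; -14.1 -15.6 0 0 0 0 85; -14.1 -15.6 0 0 0 0 85; -14.1 -15.6 0 0 0 0 85; -14.1 -15.6 0 0 0 0 85; -14.1 -15.6 0 0 0 0 85; -14.1 -15.6 0 0 0 0 85; -14.1 -15.6 0 0 0 0 85; -14.1 -15.6 0 0 0 0 85; -14.1 -15.6 0 0 0 0 85; -7 -7.8 0 0 0 0 85; 0 0 0 0 0 -0.038 85; 0 0 20 0 0 0 85; 0 0 20 0 0 0 85; 0 0 10 0 0 0 85; 0 0 0 0 0 0 85; 0 0 0 0 0 0 85; 0 0 0 0 0 0 85")

```text
time: 30.07
eef_pos: [441.4, -69.7, 113.9]
tcp_rot: [0.0, 0.698, 0.716, 0.0]
contact_force: [0.3, 0.6, 0.5]
width: 0.997
grasp_force: 0.0
```

```bash
python3 - <<'E'
from h import *
go(441,-69.8,17.5,1.5)
im=capture("scene")[:,:,::-1]; cv2.imwrite("pics/s6.png",cv2.resize(im[160:310,240:360],None,fx=4,fy=4))
E
```

```text
pos [441.4 -69.7 113.9] ang 1.49 tilt [-3.e-04  8.e-04 -1.e+00] delta [-0.1 -0.5 96.4] turn -0.0002 t 30.0667 F [0.3 0.6 0.5] w 85.1 g 0.0
```

View pics/s6.png

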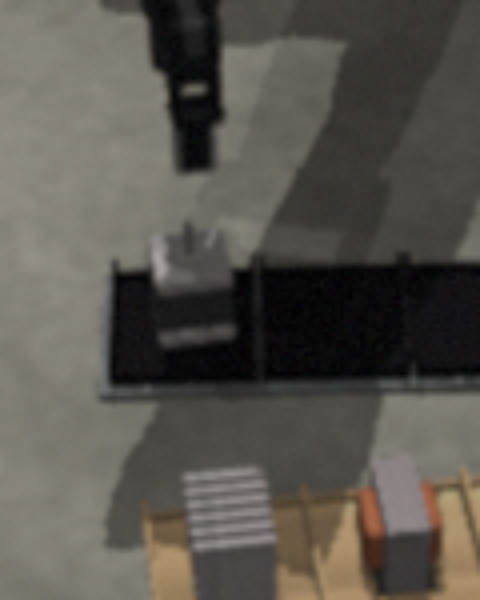

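The gripper is straight above the motor (shaft at crop 188,235). Descend and grip.

Request:
step_arm(increments="0 0 16 0 0 0 85; 0 0 16 0 0 0 85; 0 0 16 0 0 0 85; 0 0 16 0 0 0 85; 0 0 14 0 0 0 85; 0 0 10 0 0 0 85; 0 0 5 0 0 0 85; 0 0 2 0 0 0 85; 0 0 0 0 0 0 85; 0 0 0 0 0 0 65; 0 0 0 0 0 0 55; 0 0 0 0 0 0 45; 0 0 0 0 0 0 34; 0 0 0 0 0 0 34; 0 0 0 0 0 0 34; 0 0 0 0 0 0 34; 0 0 0 0 0 0 34; 0 0 0 0 0 0 34; 0 0 0 0 0 0 34")

```text
time: 31.7
eef_pos: [441.4, -69.8, 19.1]
tcp_rot: [0.0, 0.698, 0.716, 0.0]
contact_force: [-1.2, -0.6, 5.9]
width: 0.474
grasp_force: 61.5
```

Request:
step_arm(increments="0 0 -5 0 0 0 34; 0 0 -15 0 0 0 34; 0 0 -20 0 0 0 34; 0 0 -20 0 0 0 34; 0 0 -20 0 0 0 34; 0 0 -20 0 0 0 34; 0 0 -20 0 0 0 34; 0 0 -10 0 0 0 34; 0 0 0 0 0 0 34; 0 0 0 0 0 0 34")

```text
time: 32.53
eef_pos: [440.7, -69.4, 147.8]
tcp_rot: [-0.0, 0.698, 0.716, 0.0]
contact_force: [0.1, -0.2, -3.3]
width: 0.472
grasp_force: 61.2
```

```bash
python3 - <<'E'
from h import *
go(*bay(126),14,YAW)
E
```

```text
pos [440.7 -69.4 147.8] ang 1.48 tilt [ 1.e-04 -0.e+00 -1.e+00] delta [245.3 197.4 133.8] turn 0.038 t 32.5333 F [ 0.1 -0.2 -3.3] w 40.3 g 61.2
```

Request:
step_arm(increments="7.6 6.2 0 0 0 0 34; 15.3 12.3 0 0 0 0 34; 15.3 12.3 0 0 0 0 34; 15.3 12.3 0 0 0 0 34; 15.3 12.3 0 0 0 0 34; 15.3 12.3 0 0 0 0 34; 15.3 12.3 0 0 0 0 34; 15.3 12.3 0 0 0 0 34; 15.3 12.3 0 0 0 0 34; 15.3 12.3 0 0 0 0 34; 15.3 12.3 0 0 0 0 34; 15.3 12.3 0 0 0 0 34; 15.3 12.3 0 0 0 0 34; 15.3 12.3 0 0 0 0 34; 15.3 12.3 0 0 0 0 34; 15.3 12.3 0 0 0 0 34; 7.6 6.2 0 0 0 0.038 34; 0 0 0 0 0 0 34; 0 0 0 0 0 0 34; 0 0 0 0 0 0 34")

```text
time: 34.2
eef_pos: [630.3, 180.0, 146.4]
tcp_rot: [-0.001, 0.711, 0.703, -0.001]
contact_force: [-0.2, 0.2, -1.7]
width: 0.471
grasp_force: 61.2
```

```bash
python3 - <<'E'
from h import *
go(*bay(126),13,YAW)
E
```

```text
pos [630.3 180.  146.4] ang -0.65 tilt [-7.0e-04 -3.2e-03 -1.0e+00] delta [  1.    1.8 133.4] turn 0.0009 t 34.2 F [-0.2  0.2 -1.7] w 40.2 g 61.2
```

Request:
step_arm(increments="0.5 0 20 0 0 0 34; 0 0 20 0 0 0 34; 0 0 20 0 0 0 34; 0 0 20 0 0 0 34; 0 0 20 0 0 0 34; 0 0 15 0 0 0 34; 0 0 8 0 0 0 34; 0 0 4 0 0 0 34; 0 0 1 0 0 0 34; 0 0 0 0 0 0 34; 0 0 0 0 0 0 34; 0 0 0 0 0 0 34")

```text
time: 35.2
eef_pos: [632.6, 180.8, 21.8]
tcp_rot: [0.001, 0.711, 0.703, 0.001]
contact_force: [-0.0, 0.0, -2.4]
width: 0.479
grasp_force: 61.2
```

Request:
step_arm(increments="0 0 1.5 0 0 0 34; 0 0 1 0 0 0 34; 0 0 0 0 0 0 34; 0 0 0 0 0 0 34")

```text
time: 35.53
eef_pos: [631.4, 180.7, 17.7]
tcp_rot: [-0.0, 0.711, 0.703, -0.0]
contact_force: [-0.3, 0.1, -2.4]
width: 0.47
grasp_force: 61.2
```

Request:
step_arm(increments="0 0 1 0 0 0 34; 0 0 0 0 0 0 34; 0 0 0 0 0 0 34")

```text
time: 35.78
eef_pos: [631.4, 180.6, 16.6]
tcp_rot: [-0.0, 0.711, 0.703, -0.0]
contact_force: [-0.3, -1.0, -2.4]
width: 0.472
grasp_force: 61.2
```

Request:
step_arm(increments="0 0 1 0 0 0 34; 0 0 1 0 0 0 34; 0 0 0 0 0 0 34; 0 0 0 0 0 0 34")

```text
time: 36.12
eef_pos: [631.3, 180.6, 14.5]
tcp_rot: [-0.0, 0.711, 0.703, -0.0]
contact_force: [-0.8, 0.6, -2.4]
width: 0.475
grasp_force: 61.2
```

Request:
step_arm(increments="0 0 1 0 0 0 34; 0 0 0 0 0 0 34; 0 0 0 0 0 0 34")

```text
time: 36.37
eef_pos: [631.4, 180.6, 13.6]
tcp_rot: [-0.0, 0.711, 0.703, -0.0]
contact_force: [-0.6, 0.3, -2.3]
width: 0.473
grasp_force: 61.2
```

Request:
step_arm(increments="0 0 0.8 0 0 0 34; 0 0 0 0 0 0 34; 0 0 0 0 0 0 34")

```text
time: 36.62
eef_pos: [631.6, 180.7, 13.3]
tcp_rot: [0.0, 0.711, 0.703, 0.0]
contact_force: [-1.5, -0.8, -0.6]
width: 0.468
grasp_force: 61.3
```

Request:
step_arm(increments="0 0 0.6 0 0 0 34; 0 0 0 0 0 0 34; 0 0 0 0 0 0 50; 0 0 0 0 0 0 65; 0 0 0 0 0 0 80; 0 0 0 0 0 0 80; 0 0 0 0 0 0 80; 0 0 0 0 0 0 80; 0 0 -6 0 0 0 80; 0 0 -15 0 0 0 80; 0 0 -25 0 0 0 80; 0 0 -25 0 0 0 80; 0 0 -25 0 0 0 80; 0 0 -25 0 0 0 80; 0 0 -25 0 0 0 80; 0 0 -20 0 0 0 80; 0 0 -20 0 0 0 80; 0 0 0 0 0 0 80; 0 0 0 0 0 0 80")

```text
time: 38.2
eef_pos: [632.5, 180.8, 201.1]
tcp_rot: [0.001, 0.711, 0.703, 0.002]
contact_force: [0.5, -0.4, -0.5]
width: 0.934
grasp_force: 0.0
```

Request:
step_arm(increments="0 -20 -10 0 0 0 80; 0 -30 -10 0 0 0 80; 0 -30 -10 0 0 0 80; 0 -30 -10 0 0 0 80; 0 -30 -5 0 0 0 80; 0 -20 0 0 0 0 80; 0 0 0 0 0 0 80; 0 0 0 0 0 0 80; 0 0 0 0 0 0 80")

```text
time: 38.95
eef_pos: [471.5, 182.4, 242.3]
tcp_rot: [-0.0, 0.711, 0.703, -0.001]
contact_force: [-1.0, 0.0, 1.3]
width: 0.932
grasp_force: 0.0
```

```bash
python3 - <<'E'
from h import *
a=capture("scene")[:,:,::-1][230:330,260:450]; b=capture("top")[:,:,::-1][165:240,222:395]
a=cv2.resize(a,(700,330));b=cv2.resize(b,(700,268))
cv2.imwrite("pics/end.png",np.vstack([a,b]))
E
```

```text
(no output)
```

View pics/end.png

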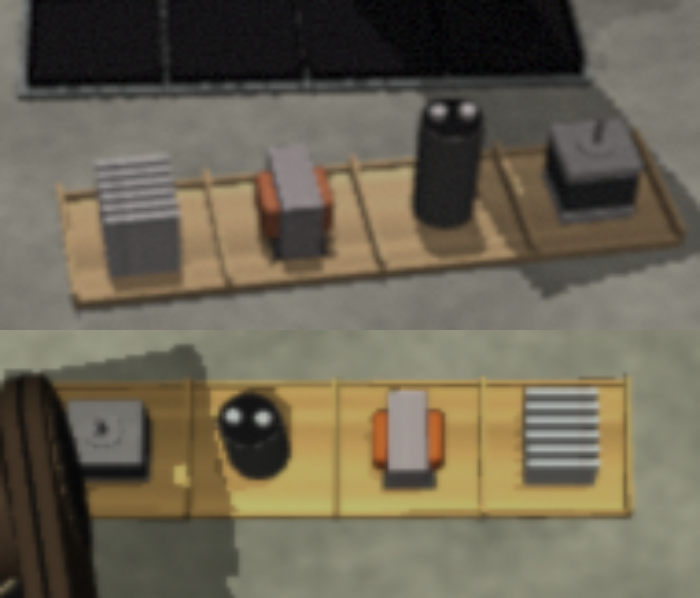

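All four parts stand upright near the middle of their bays. In the top half of the picture, left to right, they are heat sink (140,215), transformer (295,200), capacitor (447,165) and motor (592,170). Handing in.

```bash
python3 -c "
from cell import *
print(close_job())"
```

```text
the job is handed in; nothing more can be done
None
```

All four parts are in the rack in reversed order (robot's left to right: motor, capacitor, transformer, heat sink), each upright near the middle of its bay, and the job is handed in at about 39 s of the 109 s allowed.

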